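Hold a seed case's lid at its balance point

TASK

The lid of the seed case is to get its new stay, and a colleague will screw it on while you hold the lid. Slide the front board straight up out of its grooves by its hand grip, lower it on edge into the empty galvanised trough and let go of it there; then take the lid by its bar handle, swing it up without letting it fly or drop, and finish holding the handle with the lid at its balance point, where its weight would carry it neither forward nor back. Leave everything else on the bench and in the case where it is.

Things in the scene. Friction and masses are not known exactly. Their poses are not given: they have to be found in the camera images.
- case: timber seed-raising case, fixed to the bench: a box 262 mm deep (x), 340 wide (y), 100 tall, glazed lid on top; origin on the bench under its middle; +x to its back (hinge side, at x = 125 mm), -x to its front, which faces roughly the robot's right. The front board stands at x = -118 in vertical grooves that end 100 mm above the bench; 2 mm play
- board_mid (a point): centre (half-way up) of the loose front board that closes the case: plywood, 280 g, 10 mm thick (x), 304 wide (y), 178 tall with its hand grip, so 89 mm above the bottom edge, which stands on a sill 12 mm above the bench; axes as the case's. The hand grip is the top middle: 90 wide (y), 10 thick, from 39 to 89 mm above this point. Clear of the grooves after rising 90 mm
- board: the same front board; origin at the middle of its bottom edge, axes as above. A cleat across its rear (+x) face, 18 mm deep, 220 wide, 114 to 128 mm above the bottom edge, laps over the lid's front rail (4 mm above it), so the board must come out before the lid is raised
- trough: empty galvanised trough, fixed to the bench, in front of the case and nearly parallel to it: outside 88 mm (x) by 360 (y) by 105 tall, walls and floor 4 mm, inside 80 by 352; origin on the bench under its middle, z up
- lid (a joint): lid angle, rad: 0 shut, growing as the front edge rises and swings over to the back; stop at 2.0. Lid 340 mm wide, 233 from hinge to front edge, 22 thick, 0.7 kg, almost frictionless hinge, no stay: below the balance point it falls shut, above it over backwards. It balances at 1.46 (84 degrees: leaning 6 degrees to the front), its centre of mass then above the hinge
- lid_hinge (a point): point on the hinge axis, middle of the case's rear top edge, 100 mm above the bench; the axis is level, along the case's y; the lid's underside starts at this height. Axes as the case's
- lid_handle (a point): steel bar handle on the lid's top: round bar 12 mm thick, 116 long, parallel to the hinge, on two posts 100 mm apart; origin at the bar's middle, 158 mm from the hinge towards the lid's front edge, 60 above the lid's underside, 38 above its top face; turns with the lid: z out of the top face, y along the bar

How it is judged:
On the way, in this order (a step that is already met when the one before it is completed fails the run):
1. the front board is lifted clear above its grooves in the grip, the lid still shut (z of board_mid in the frame of case above 0.187 m and contact force between the fingers and board above 1 N and value of joint lid below 0.08 rad), for 0.1 s.
2. the board, still in the grip, is lowered into the trough to within 40 mm of its floor, the lid still shut (x of board_mid in the frame of trough between -0.05 and 0.05 m and y of board_mid in the frame of trough between -0.045 and 0.045 m and z of board_mid in the frame of trough below 0.133 m and contact force between the fingers and board above 1 N and value of joint lid below 0.08 rad), for 0.05 s.
3. the board stands on edge in the trough, let go and at rest, the lid still shut (x of board_mid in the frame of trough between -0.05 and 0.05 m and y of board_mid in the frame of trough between -0.045 and 0.045 m and z of board_mid in the frame of trough below 0.105 m and angle between board_mid's own z axis and vertical below 0.65 rad and contact force between the fingers and board below 0.05 N and linear speed of board below 0.03 m/s and value of joint lid below 0.08 rad), for 0.2 s.
At the end, for the whole second after the job is handed in: the lid is still, within 0.09 rad of its balance point (1.37 to 1.55), its handle in the fingers (gripped over 2 N, within 45 mm of the middle); the board stands in the trough on its floor, centred to 50 mm across and 45 along, leaning under 0.65 rad, let go, at rest, clear of the case (value of joint lid between 1.37 and 1.55 rad and velocity of joint lid between -0.1 and 0.1 rad/s and contact force between the fingers and case above 2 N and distance between the grasp point and lid_handle below 0.045 m and contact force between each of case, the fingers and board below 0.05 N and x of board_mid in the frame of trough between -0.05 and 0.05 m and y of board_mid in the frame of trough between -0.045 and 0.045 m and z of board_mid in the frame of trough below 0.105 m and angle between board_mid's own z axis and vertical below 0.65 rad and linear speed of board below 0.03 m/s); the arm keeps its last pose, push and grip.
It fails at once if the lid goes over backwards (more than 0.35 rad past balance) (value of joint lid above 1.8 rad).
It fails at once if the lid is dropped or flung (faster than 2 rad/s) (velocity of joint lid above 2 rad/s or velocity of joint lid below -2 rad/s).
It fails at once if something else on the bench or in the case is moved more than 30 mm (distance of any of pot0, pot1, secateurs, pot_stack, wire_spool, lid_stay, screwdriver, straw_ring from where it was at the start of the episode above 0.03 m).
It also fails if it takes over 54 s, if anything falls off the work surface, if the arm or the gripper's body presses on something with over 40 N, if the wrist force passes 120 N, or if a joint passes its speed limit or range.

ROBOT

A 6-joint arm with a two-finger parallel gripper is mounted at the origin on the work surface. World frame = base frame: x ahead of the robot, y to its left, z up, the work surface at z = 0. Lengths are in m, angles in rad, forces in N, time in s.
With the tool pointing down it reaches from about 0.35 to 0.925 m from the base axis. Payload 6.4 kg.
Tool frame: the origin (TCP) lies midway between the tips of the shut fingers; the grasp point (between the pads) lies env.grip_point_offset behind it (env.grip_point_offset is the distance from the TCP to the grasp point, in m); z points along the fingers, y is the line along which they close (so a half turn about z gives the same grasp; the last joint's range is limited). The gripper opens to 85 mm and grips with 20 to 120 N. Pads are 22 mm wide; open, the fingers measure 114 mm over their backs; the gripper's body (76 mm by 85 mm) begins 54 mm behind the grasp point. The pads swing forward as they close: fully open they stand 13 mm farther back than shut.
Start: joints at [1.083, 0.245, 1.558, -0, 1.339, -0.174], TCP at [0.201, 0.618, 0.231] pointing down, gripper open.
Joint ranges: [-3.13, 3.13], [-1.02, 2.26], [0.13, 2.54], [-0.95, 4.09], [0.21, 2.88], [-2.74, 2.74]. Speed limits (rad/s): [2.57, 2.57, 3.14, 3.14, 3.14, 3.14].

INTERFACE

Orientations are given as a 3x3 rotation matrix whose columns are the frame's x, y, z axes.
In Python, from workcell import env, optics gives the robot as it stands. The module is installed in compiled form; this text tells all that it offers.
- The arm moves only by the tool apply_moves, never from a script. Its arguments are lists of equal length, an entry for each row: "grip": the opening, from 0 (shut) to 1 (fully open); "translation": the shift along the world's x, y, z in mm, a list of three; "rot": the turn, a rotation vector about the world's x, y, z in rad, a list of three. In form: {"grip": [grip, ...], "translation": [[x, y, z], ...], "rot": [[wx, wy, wz], ...]}. A call has 1 to 12 rows; each row shifts and turns the commanded pose from where the row before left it; what a row does not reach is not made up. A row lasts 1/12 s, in which the tool goes at most 41.7 mm and 7.16 degrees, less where a joint would pass 70% of its speed; a pose out of reach is approached as far as the arm can. A call is refused whole if a number of a shift passes 41.7 or a number of a turn 0.125, either way. A call with a gripper value outside its range is refused whole. The fingers move at their own pace and stop on an object; the grip force is fixed at half the most. Time passes only in rows, so rows that do not move let the fingers close. It gives the time, the measured TCP pose, the force, the opening and the grip force at its end, in the units of the state.
- env.observe(): the state, without advancing time (a new reading comes with each control period).
- optics.read_camera(name): name is "scene" or "top" or "wrist"; returns a dict with "image" (384x512x3 uint8, red, green, blue), "range_z" (384x512 float32, m along the optical axis (not along the pixel's ray), 0 where there is no reading), "mtx" (3x3 intrinsics, pixels), "R" (3x3) and "t" (3): a world point X has camera coordinates R X + t; the wrist camera has in their place "T_tool_cam" (4x4, takes a point from camera to tool coordinates, whose origin is the TCP and whose axes are the flange's). Camera axes: x right, y down, z forward; pixel columns grow to the right and rows downward; lengths in m; the calibration is good to about 2 mm. The wrist camera is an equidistant fisheye: a pixel r from the principal point sees the ray r / f radians off the axis. A picture is of the moment at which its call begins: read the wrist's pose just before it.
- env.sign_off(): hands the job in; it is judged then, once.
The state is a dict: "t": time; "q": joint angles; "qvel": joint speeds; "joint_efforts": joint torques, N m; "tool_pos": TCP position; "ee_rot": TCP orientation; "ft_force": force on the tool from outside, world axes, zero at the start; "moment": the same for the moment, N m; "opening": finger opening in m; "gripper_force": force on a finger pad.
Only numpy, scipy, OpenCV 4.12 (cv2) and the standard library are available. Lean on these libraries where they do the work, as an engineer would, in place of code of your own. Each camera call takes 0.05 s, during which the arm holds its last target. There are 200 camera calls.

## Working session

There is one attempt and no reset: what is moved stays moved. The work goes in short steps, Python scripts to look and compute and a tool call to move; the robot and the scene stay as the last step left them, time stands still between calls to the robot, and variables do not carry over. Pictures are saved under pics/ and viewed, at most 10 in all, crops included, and the job is handed in when it is done.

Besides the shell and the picture viewer there is one more tool, called after "Emit:" as a command line: name --argument value ..., lists and objects as JSON in quotes. apply_moves: Moves the arm, as the interface text tells. Its arguments: {"type":"object","properties":{"grip":{"type":"array"},"translation":{"type":"array"},"rot":{"type":"array"}},"required":["grip","translation","rot"]}

```bash
mkdir -p pics
python3 - <<'E'
from workcell import env, optics
import cv2,numpy as np
s=env.observe();print(s, env.grip_point_offset)
for n in ("scene","top"):
    c=optics.read_camera(n); cv2.imwrite(f"pics/{n}0.png",c["image"][:,:,::-1]); np.savez(f"{n}0.npz",**c)
    print(n,c["mtx"],c["R"],c["t"],(c["range_z"]>0).mean())
E
```

```text
{'t': 0.0, 'q': array([ 1.08289659e+00,  2.45824045e-01,  1.55904326e+00, -2.34682406e-05,
        1.33874602e+00, -1.74092510e-01]), 'qvel': array([ 2.99738236e-05, -7.21771510e-04,  4.29146675e-04, -7.60716958e-04,
        1.95034733e-03,  5.92319097e-04]), 'joint_efforts': array([-9.43829473e-04, -4.29519367e+01, -3.26129293e+01, -2.36065089e-04,
        5.47985168e-03,  8.83444102e-06]), 'tool_pos': array([0.20036115, 0.61773581, 0.23015825]), 'ee_rot': array([[-9.51166765e-01,  3.08676087e-01, -9.27056789e-04],
       [ 3.08677305e-01,  9.51165126e-01, -1.79559983e-03],
       [ 3.27525360e-04, -1.99407627e-03, -9.99997958e-01]]), 'ft_force': array([ 0.28100232, -0.22270698,  0.58930742]), 'moment': array([-0.00961185,  0.03180345, -0.01608974]), 'gripper_force': 0.0, 'opening': 0.08515289539382344} 0.0187
scene [[476.30715351   0.         257.35728246]
 [  0.         476.30715351 199.60176136]
 [  0.           0.           1.        ]] [[-0.65562803  0.75493983  0.01475629]
 [ 0.48334443  0.43461457 -0.75992653]
 [-0.58011211 -0.49109676 -0.64984145]] [ 0.39596694 -0.18853329  1.39118556] 0.9961344401041666
top [[380.65215273   0.         253.27605634]
 [  0.         380.65215273 197.31246771]
 [  0.           0.           1.        ]] [[-0.00314187 -0.99993798  0.0106844 ]
 [-0.98223597  0.00108123 -0.18764681]
 [ 0.18762362 -0.01108416 -0.98217845]] [-0.00554469  0.56548175  0.87188628] 0.9960225423177084
```

View pics/scene0.png

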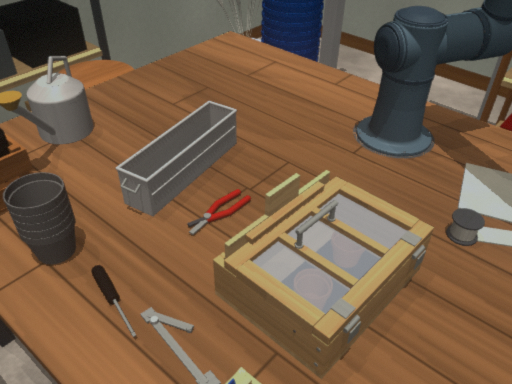

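View pics/top0.png

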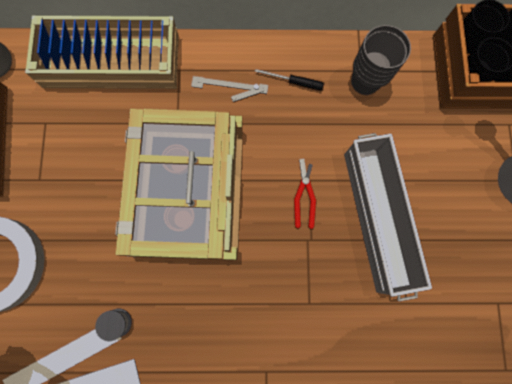

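```bash
cat > h.py <<'E'
import numpy as np, cv2
def cloud(c):
    v,u=np.mgrid[:384,:512]; z=c["range_z"]; K=c["mtx"]
    p=np.stack([(u-K[0,2])/K[0,0]*z,(v-K[1,2])/K[1,1]*z,z],-1)
    return (p-c["t"])@c["R"]
def rect(p,name):
    r=cv2.minAreaRect((p[:,:2]*1000).astype(np.float32)); print(name,len(p),"z",np.percentile(p[:,2],[2,50,98]).round(4),r)
    return r
E
python3 - <<'E'
from h import *
for n in("top","scene"):
    c=np.load(n+"0.npz"); P=cloud(c); im=c["image"].astype(int)
    X,Y,Z=P[...,0],P[...,1],P[...,2]
    print(n,"bench z",np.median(Z[(abs(Z)<.02)]))
    reg=(X>.2)&(X<.75)&(Y>-.02)&(Y<.4)
    for nm,m in [("grip",reg&(Z>.183)&(Z<.2)),("gripall",reg&(Z>.148)&(Z<.2)),("handle",reg&(Z>.15)&(Z<.18)&(im.max(-1)-im.min(-1)<35)),
      ("lidtop",reg&(Z>.117)&(Z<.127)),("case",reg&(Z>.06)&(Z<.127)),
      ("trough",(X>.2)&(X<.75)&(Y<-.1)&(Y>-.42)&(Z>.098)&(Z<.112)),("troughall",(X>.2)&(X<.7)&(Y<-.1)&(Y>-.4)&(Z>.05)&(Z<.112)),("between",(X>.2)&(X<.75)&(Y<.05)&(Y>-.2)&(Z>.012)&(Z<.05))]:
        p=P[m]
        if len(p)>5: rect(p,nm)
        if nm in("handle","grip","lidtop") and len(p)>5: print(p.mean(0), p.min(0),p.max(0))
E
```

```text
top bench z 0.0002203458653353813
grip 204 z [0.1867 0.19   0.1928] ((586.6596069335938, 46.403038024902344), (10.002412796020508, 88.9467544555664), 88.03851318359375)
[0.58593707 0.04636298 0.19005146] [0.54218051 0.04114031 0.18345615] [0.63099487 0.0516091  0.19367438]
gripall 550 z [0.1573 0.1668 0.1924] ((588.1302490234375, 89.27989196777344), (95.87566375732422, 115.3672103881836), 87.96748352050781)
handle 325 z [0.1555 0.1648 0.1727] ((588.1302490234375, 89.27989196777344), (95.87566375732422, 115.3672103881836), 87.96748352050781)
[0.58878137 0.12190132 0.16466948] [0.53196455 0.04002461 0.15023226] [0.64737542 0.13852332 0.17756277]
lidtop 6290 z [0.1187 0.1223 0.1256] ((587.5609130859375, 165.75448608398438), (248.6690673828125, 332.7724609375), 87.88998413085938)
[0.57113698 0.18289789 0.12227222] [0.41777203 0.03605119 0.11700585] [0.74998485 0.29462289 0.126995  ]
case 14256 z [0.0991 0.1114 0.125 ] ((586.9825439453125, 164.72923278808594), (273.93231201171875, 334.48272705078125), 87.95600128173828)
trough 1523 z [0.0991 0.1075 0.1111] ((522.4049682617188, -320.780548
[... 1084 characters left out ...]
750244140625, 334.6492919921875), 87.78591918945312)
[0.60017446 0.18744361 0.12274774] [0.41605293 0.03569115 0.11700995] [0.74996956 0.29450117 0.12699992]
case 17191 z [0.0761 0.1126 0.1252] ((586.680419921875, 164.69615173339844), (274.6875, 335.509033203125), 88.05476379394531)
trough 1271 z [0.0984 0.1071 0.1115] ((523.630859375, -320.0013427734375), (367.92742919921875, 95.96542358398438), 10.619409561157227)
troughall 4442 z [0.0515 0.0839 0.1106] ((523.3366088867188, -320.0565185546875), (367.3287048339844, 95.96542358398438), 10.619409561157227)
between 491 z [0.0122 0.0158 0.0197] ((587.2284545898438, -137.55715942382812), (55.76914596557617, 178.7065887451172), 87.29747772216797)
```

The scene view shows the case at (325,265), the trough at (180,155) and the secateurs between them at (220,210). The top view shows the hand grip near (228,180), the bar handle at (191,178) and the trough centred near (388,215). The depth data agree: grip at (587.5, 46.5) mm with the case at yaw 88°, handle at (590.5, 132), trough at (523, -320) with its long axis at about 10.4°.

Emit:
apply_moves --grip '[1, 1, 1, 1, 1, 1, 1, 1, 1, 1, 1, 1]' --translation '[[19, -28, 6], [19, -28, 6], [19, -28, 6], [19, -28, 6], [19, -28, 6], [19, -28, 0], [19, -28, 0], [19, -28, 0], [19, -28, 0], [19, -28, 0], [19, -28, 0], [19, -28, 0]]' --rot '[[0, 0, 0.014], [0, 0, 0.014], [0, 0, 0.014], [0, 0, 0.014], [0, 0, 0.014], [0, 0, 0.014], [0, 0, 0.014], [0, 0, 0.014], [0, 0, 0.014], [0, 0, 0.014], [0, 0, 0.014], [0, 0, 0.014]]'

```text
t: 1.1
tool_pos: [0.429, 0.2807, 0.2609]
ee_rot: [[-0.989, 0.145, -0.0], [0.145, 0.989, -0.0], [0.0, -0.0, -1.0]]
ft_force: [0.8, 0.5, 0.1]
opening: 0.0856
gripper_force: 0.0
```

Emit:
apply_moves --grip '[1, 1, 1, 1, 1, 1, 1, 1, 1, 1]' --translation '[[20, -29, 0], [20, -29, 0], [20, -29, 0], [20, -29, 0], [20, -29, 0], [20, -29, 0], [20, -29, 0], [19, -32, 0], [0, 0, 0], [0, 0, 0]]' --rot '[[0, 0, 0.014], [0, 0, 0.014], [0, 0, 0.014], [0, 0, 0.014], [0, 0, 0.014], [0, 0, 0.014], [0, 0, 0.014], [0, 0, 0.014], [0, 0, 0], [0, 0, 0]]'

```text
t: 1.93
tool_pos: [0.5879, 0.0457, 0.2605]
ee_rot: [[-0.999, 0.037, -0.001], [0.037, 0.999, 0.0], [0.001, 0.0, -1.0]]
ft_force: [0.7, -0.3, -0.1]
opening: 0.0855
gripper_force: 0.0
```

Emit:
apply_moves --grip '[0.7, 0.7, 0.7, 0.7, 0.7, 0.7, 0, 0, 0, 0, 0, 0]' --translation '[[0, 0.5, -20], [0, 0, -25], [0, 0, -25], [0, 0, -20], [0, 0, -18], [0, 0, 0], [0, 0, 0], [0, 0, 0], [0, 0, 0], [0, 0, 0], [0, 0, 0], [0, 0, 0]]' --rot '[[0, 0, 0], [0, 0, 0], [0, 0, 0], [0, 0, 0], [0, 0, 0], [0, 0, 0], [0, 0, 0], [0, 0, 0], [0, 0, 0], [0, 0, 0], [0, 0, 0], [0, 0, 0]]'

```text
t: 2.93
tool_pos: [0.5886, 0.0476, 0.1551]
ee_rot: [[-0.999, 0.034, 0.003], [0.034, 0.999, -0.0], [-0.003, -0.0, -1.0]]
ft_force: [-0.7, -0.6, 5.6]
opening: 0.009
gripper_force: 59.6
```

Emit:
apply_moves --grip '[0, 0, 0, 0, 0, 0, 0, 0, 0, 0, 0, 0]' --translation '[[0, 0, 5], [0, 0, 8], [0, 0, 10], [0, 0, 12], [0, 0, 12], [0, 0, 12], [0, 0, 12], [0, 0, 12], [0, 0, 12], [0, 0, 12], [0, 0, 12], [0, 0, 12]]' --rot '[[0, 0, 0], [0, 0, 0], [0, 0, 0], [0, 0, 0], [0, 0, 0], [0, 0, 0], [0, 0, 0], [0, 0, 0], [0, 0, 0], [0, 0, 0], [0, 0, 0], [0, 0, 0]]'

```text
t: 3.93
tool_pos: [0.5876, 0.0478, 0.2855]
ee_rot: [[-0.999, 0.034, 0.0], [0.034, 0.999, 0.0], [-0.0, 0.0, -1.0]]
ft_force: [1.2, -0.5, -1.8]
opening: 0.0092
gripper_force: 58.4
```

Emit:
apply_moves --grip '[0, 0, 0]' --translation '[[0, 0, 6], [0, 0, 0], [0, 0, 0]]' --rot '[[0, 0, 0], [0, 0, 0], [0, 0, 0]]'

```text
t: 4.18
tool_pos: [0.5877, 0.0478, 0.2904]
ee_rot: [[-0.999, 0.034, 0.0], [0.034, 0.999, -0.0], [-0.0, -0.0, -1.0]]
ft_force: [-0.2, 0.1, -3.6]
opening: 0.0092
gripper_force: 58.4
```

Run:
```python
from workcell import env, optics
from h import *
s=env.observe();print(s["tool_pos"],s["q"].round(3),s["ft_force"])
c=optics.read_camera("scene"); cv2.imwrite("pics/s1.png",c["image"][:,:,::-1])
P=cloud(c);X,Y,Z=P[...,0],P[...,1],P[...,2]
# board front/side: points in slab; trough long outer rim edges from top
m=(X>.4)&(X<.78)&(Y>-.03)&(Y<.1)&(Z>.15)&(Z<.255)
p=P[m]; rect(p,"board")
t=np.load("top0.npz")
for c in (t,c):
    P=cloud(c);X,Y,Z=P[...,0],P[...,1],P[...,2]
    m=(X>.25)&(X<.8)&(Y<-.1)&(Y>-.45)&(Z>.1)&(Z<.112)
    p=P[m]; d=np.array([np.cos(.181),np.sin(.181)]);n=np.array([-d[1],d[0]])
    a=p[:,:2]@d;b=p[:,:2]@n
    print(np.percentile(a,[0,1,99,100]).round(3),np.percentile(b,[0,1,5,50,95,99,100]).round(3))
    mid=(b.min()+b.max())/2
    for g in (b<mid-.025,b>mid+.025): print(g.sum(),np.polyfit(a[g],b[g],1))
    print("centre",d*(a.min()+a.max())/2+n*mid)
```

```text
[0.58765456 0.0477664  0.29042225] [-0.111  0.061  1.655 -0.     1.425 -1.648] [-0.15792772  0.0979366  -3.56894521]
board 4178 z [0.1522 0.2006 0.2493] ((585.8800048828125, 48.9555549621582), (12.85766315460205, 309.362060546875), 87.71182250976562)
[0.273 0.274 0.637 0.639] [-0.457 -0.456 -0.454 -0.417 -0.363 -0.362 -0.361]
678 [-0.00471382 -0.44838508]
630 [-0.00426279 -0.36444055]
centre [ 0.52223953 -0.32060358]
[0.275 0.278 0.641 0.642] [-0.457 -0.456 -0.454 -0.421 -0.363 -0.362 -0.36 ]
517 [-0.00225096 -0.44905712]
451 [-0.00412258 -0.36423371]
centre [ 0.52448618 -0.31940144]
```

View pics/s1.png

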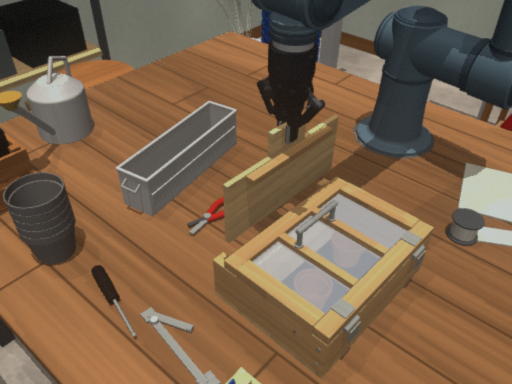

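The board is up out of the grooves in the grip, at (285,175), and the lid is shut. Next I carry it over the trough.

Emit:
apply_moves --grip '[0, 0, 0, 0, 0, 0, 0, 0, 0, 0, 0, 0]' --translation '[[-2, -12, 0], [-4, -25, 0], [-5, -32, 0], [-5, -32, 0], [-5, -32, 0], [-5, -32, 0], [-5, -32, 0], [-5, -32, 0], [-5, -32, 0], [-5, -32, 0], [-5, -32, 0], [-5, -25, 0]]' --rot '[[0, 0, 0], [0, 0, 0.02], [0, 0, 0.02], [0, 0, 0.02], [0, 0, 0.02], [0, 0, 0.02], [0, 0, 0.02], [0, 0, 0.02], [0, 0, 0.02], [0, 0, 0.02], [0, 0, 0.02], [0, 0, 0.012]]'

```text
t: 5.23
tool_pos: [0.5301, -0.305, 0.2892]
ee_rot: [[-0.984, -0.177, -0.002], [-0.177, 0.984, 0.0], [0.002, 0.001, -1.0]]
ft_force: [0.1, 0.7, -2.7]
opening: 0.0095
gripper_force: 58.7
```

Emit:
apply_moves --grip '[0, 0, 0, 0, 0]' --translation '[[-4, -20, 0], [-2, -10, 0], [0, 0, 0], [0, 0, 0], [0, 0, 0]]' --rot '[[0, 0, 0], [0, 0, 0], [0, 0, 0], [0, 0, 0], [0, 0, 0]]'

```text
t: 5.65
tool_pos: [0.5257, -0.3311, 0.29]
ee_rot: [[-0.984, -0.178, -0.0], [-0.178, 0.984, 0.001], [0.0, 0.001, -1.0]]
ft_force: [0.1, 0.6, -3.1]
opening: 0.0091
gripper_force: 58.7
```

Run:
```python
from workcell import env, optics
from h import *
s=env.observe();print(s["tool_pos"],s["q"].round(3),s["ee_rot"].round(4))
C=np.array([.5234,-.32]);th=.177;ty=-np.array([np.cos(th),np.sin(th)]);tx=np.array([-np.sin(th),np.cos(th)])
d=s["tool_pos"][:2]-C;print("tcp in trough x,y",d@tx,d@ty)
for n in("top","scene"):
    c=optics.read_camera(n);cv2.imwrite(f"pics/{n}2.png",c["image"][:,:,::-1])
    P=cloud(c);im=c["image"].astype(int);Z=P[...,2]
    m=(abs(P[...,0]-.52)<.2)&(abs(P[...,1]+.33)<.1)&(Z>.14)&(Z<.32)&(im[...,0]-im[...,2]>40)
    p=P[m];print(n,len(p),"z",np.percentile(p[:,2],[1,99]))
    e=p[:,:2]-C;print("x",np.percentile(e@tx,[1,50,99]),"y",np.percentile(e@ty,[1,99]))
    print(np.polyfit(e@ty,e@tx,1))
```

```text
[ 0.52574632 -0.33113667  0.28996574] [-0.744  0.137  1.574  0.     1.431 -2.494] [[-9.840e-01 -1.781e-01 -4.000e-04]
 [-1.781e-01  9.840e-01  9.000e-04]
 [ 2.000e-04  1.000e-03 -1.000e+00]]
tcp in trough x,y -0.01137580921619199 -0.0003487526721815642
top 1311 z [0.20050221 0.29769836]
x [-0.01590951  0.0005535   0.01240865] y [-0.14897299  0.05369416]
[0.07322285 0.00383329]
scene 4110 z [0.14941901 0.31345629]
x [-0.01537576 -0.00636614  0.0126607 ] y [-0.15223618  0.14930835]
[ 0.0046246  -0.00462393]
```

Emit:
apply_moves --grip '[0, 0, 0, 0, 0, 0, 0, 0, 0, 0, 0, 0]' --translation '[[0, 0, -8], [0, 0, -15], [0, 0, -18], [0, 0, -18], [0, 0, -18], [0, 0, -15], [0, 0, -14], [0, 0, -12], [0, 0, -10], [0, 0, -6], [0, 0, 0], [0, 0, 0]]' --rot '[[0, 0, 0], [0, 0, 0], [0, 0, 0], [0, 0, 0], [0, 0, 0], [0, 0, 0], [0, 0, 0], [0, 0, 0], [0, 0, 0], [0, 0, 0], [0, 0, 0], [0, 0, 0]]'

```text
t: 6.75
tool_pos: [0.5258, -0.3323, 0.1565]
ee_rot: [[-0.984, -0.177, 0.0], [-0.177, 0.984, -0.0], [-0.0, -0.0, -1.0]]
ft_force: [-0.4, -0.2, -3.1]
opening: 0.0095
gripper_force: 58.8
```

Emit:
apply_moves --grip '[0, 0, 0, 0, 0, 0, 0, 0, 0]' --translation '[[1, -5.5, -0.5], [1, -5.5, -0.5], [1, -5.5, -0.5], [1, -5.5, -0.5], [1, -5, -0.5], [0, 0, -2], [0, 0, -2], [0, 0, -2], [0, 0, 0]]' --rot '[[0.037, 0.007, 0], [0.037, 0.007, 0], [0.037, 0.007, 0], [0.037, 0.007, 0], [0.037, 0.007, 0], [0, 0, 0], [0, 0, 0], [0, 0, 0], [0, 0, 0]]'

```text
t: 7.5
tool_pos: [0.5305, -0.3584, 0.1475]
ee_rot: [[-0.984, -0.175, -0.035], [-0.178, 0.967, 0.184], [0.002, 0.187, -0.982]]
ft_force: [-0.1, -0.1, -3.6]
opening: 0.009
gripper_force: 58.8
```

Emit:
apply_moves --grip '[0.3, 0.5, 0.7, 0.7, 0.7, 0.7, 0.7]' --translation '[[0, 0, -1], [0, 0, 0], [0, 0, 0], [0, 0, 0], [0, 0, 0], [0, 0, 0], [0, 0, 0]]' --rot '[[0, 0, 0], [0, 0, 0], [0, 0, 0], [0, 0, 0], [0, 0, 0], [0, 0, 0], [0, 0, 0]]'

```text
t: 8.08
tool_pos: [0.5307, -0.3593, 0.1469]
ee_rot: [[-0.984, -0.174, -0.035], [-0.177, 0.967, 0.184], [0.002, 0.187, -0.982]]
ft_force: [0.3, 0.2, -0.3]
opening: 0.0601
gripper_force: 0.0
```

Emit:
apply_moves --grip '[0.7, 0.7, 0.7, 0.7, 0.7, 0.7]' --translation '[[0, -2, 10], [1, -3, 15], [1, -4, 20], [1, -4, 20], [1, -4, 20], [0, 0, 0]]' --rot '[[0, 0, 0], [0, 0, 0], [0, 0, 0], [0, 0, 0], [0, 0, 0], [0, 0, 0]]'

```text
t: 8.58
tool_pos: [0.5364, -0.3787, 0.2379]
ee_rot: [[-0.984, -0.175, -0.028], [-0.177, 0.968, 0.177], [-0.004, 0.179, -0.984]]
ft_force: [0.0, -0.5, 0.5]
opening: 0.0597
gripper_force: 0.0
```

Run:
```python
from workcell import env, optics
from h import *
s=env.observe();print(s["t"],s["tool_pos"],s["q"].round(3))
C=np.array([.5234,-.32]);th=.177;ty=-np.array([np.cos(th),np.sin(th)]);tx=np.array([-np.sin(th),np.cos(th)])
c=optics.read_camera("scene");cv2.imwrite("pics/s3.png",c["image"][:,:,::-1])
P=cloud(c);im=c["image"].astype(int);Z=P[...,2]
m=(abs(P[...,0]-.52)<.2)&(abs(P[...,1]+.33)<.1)&(Z>.02)&(Z<.22)&(im[...,0]-im[...,2]>40)
p=P[m];e=p[:,:2]-C
print("y",np.percentile(e@ty,[1,99]),"z",np.percentile(p[:,2],[1,99]))
for lo in(.06,.09,.12,.15,.17):
    k=(p[:,2]>lo)&(p[:,2]<lo+.01);print(lo,k.sum(),np.percentile((e@tx)[k],[5,50,95]) if k.any() else "")
```

```text
8.5833 [ 0.53638374 -0.37872872  0.2379387 ] [-0.826  0.333  1.446  0.099  1.514 -2.588]
y [-0.1509311   0.14604068] z [0.05247655 0.17982699]
0.06 307 [-0.02442915 -0.0212941  -0.01839307]
0.09 355 [-0.03154864 -0.02834529 -0.02529166]
0.12 331 [-0.04576917 -0.02051243 -0.0158228 ]
0.15 124 [-0.0469746  -0.04284298 -0.04000043]
0.17 160 [-0.05683294 -0.04780301 -0.04433345]
```

View pics/s3.png

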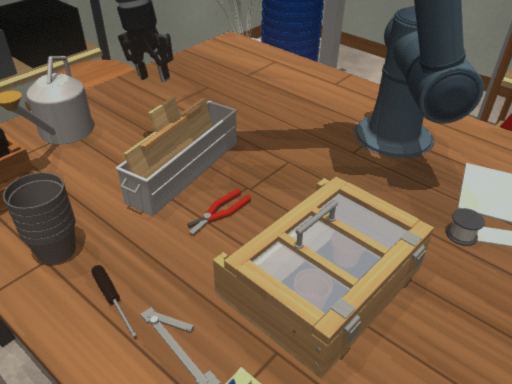

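The board now leans in the trough by about 0.23 rad, near (175,135), let go and centred. I measure the handle and plan the next move.

Run:
```python
from workcell import env, optics
from scipy.spatial.transform import Rotation as Ro
from h import *
s=env.observe()
for n in("top","scene"):
    c=optics.read_camera(n)
    P=cloud(c);im=c["image"].astype(int);Z=P[...,2]
    m=(P[...,0]>.5)&(P[...,0]<.68)&(abs(P[...,1]-.13)<.05)&(Z>.152)&(Z<.18)
    p=P[m];r=rect(p,n);print(p.mean(0))
    m=(abs(P[...,0]-.59)<.2)&(P[...,1]>.0)&(P[...,1]<.34)&(Z>.117)&(Z<.127)
    rect(P[m],"lid")
a=np.deg2rad(88); cx=np.array([np.cos(a),np.sin(a),0]);cy=np.array([-np.sin(a),np.cos(a),0]);cz=np.array([0,0,1.])
B=np.array([.591,.132,.160])
# tool axes: z tilt al toward +cx
al=.733
z=np.sin(al)*cx-np.cos(al)*cz; x=cy; y=np.cross(z,x)
R=np.c_[x,y,z]; print("y",y)
T=B+z*.0187
dR=R@s["ee_rot"].T
print("target",T, "rotvec", Ro.from_matrix(dR).as_rotvec(),"delta mm",(T-z*.08-s["tool_pos"])*1000)
```

```text
top 293 z [0.1602 0.1647 0.1682] ((589.8655395507812, 131.2313690185547), (11.983885765075684, 116.18853759765625), 88.05777740478516)
[0.58850826 0.13073029 0.16457145]
lid 7329 z [0.1188 0.1223 0.1256] ((591.9777221679688, 172.94937133789062), (233.59100341796875, 341.07269287109375), 87.88802337646484)
scene 345 z [0.1539 0.1653 0.1681] ((590.690673828125, 131.8724822998047), (12.827997207641602, 117.3113784790039), 88.65415954589844)
[0.59526197 0.13327664 0.16440984]
lid 9147 z [0.118  0.1229 0.1256] ((591.0966796875, 172.64918518066406), (234.36587524414062, 344.3100891113281), 88.01493835449219)
y [0.02593627 0.74271772 0.66910215]
target [0.59143667 0.14450459 0.14610271] rotvec [ 0.54957588  0.0411336  -0.20701275] delta mm [ 53.84092296 468.76525384 -29.81116547]
```

Emit:
apply_moves --grip '[0.7, 0.6, 0.5, 0.45, 0.45, 0.45, 0.45, 0.45, 0.45, 0.45, 0.45, 0.45]' --translation '[[2, 15, 5], [3, 25, 5], [4, 33, 0], [4, 35, 0], [4, 35, 0], [4, 35, 0], [4, 35, 0], [4, 35, 0], [4, 35, 0], [4, 35, 0], [4, 35, 0], [4, 35, 0]]' --rot '[[0, 0, 0], [0, 0, 0], [0.046, 0.0034, -0.0173], [0.046, 0.0034, -0.0173], [0.046, 0.0034, -0.0173], [0.046, 0.0034, -0.0173], [0.046, 0.0034, -0.0173], [0.046, 0.0034, -0.0173], [0.046, 0.0034, -0.0173], [0.046, 0.0034, -0.0173], [0.046, 0.0034, -0.0173], [0.046, 0.0034, -0.0173]]'

```text
t: 9.73
tool_pos: [0.5786, 0.0148, 0.241]
ee_rot: [[-1.0, -0.003, 0.002], [-0.001, 0.795, 0.607], [-0.003, 0.607, -0.795]]
ft_force: [-0.3, -0.2, 0.3]
opening: 0.0383
gripper_force: 0.0
```

Emit:
apply_moves --grip '[0.45, 0.45, 0.45, 0.45, 0.45]' --translation '[[4, 35, -5], [4, 30, -10], [1, 15, -10], [0, 0, 0], [0, 0, 0]]' --rot '[[0.046, 0.0034, -0.0173], [0.046, 0.0034, -0.0173], [0, 0, 0], [0, 0, 0], [0, 0, 0]]'

```text
t: 10.15
tool_pos: [0.5871, 0.0934, 0.2155]
ee_rot: [[-0.999, 0.027, 0.017], [0.031, 0.737, 0.675], [0.006, 0.676, -0.737]]
ft_force: [-0.1, -1.1, 0.2]
opening: 0.0383
gripper_force: 0.0
```

```bash
cat > plan.py <<'E'
from workcell import env
from scipy.spatial.transform import Rotation as Ro
import numpy as np
a=np.deg2rad(88); cx=np.array([np.cos(a),np.sin(a),0]);cy=np.array([-np.sin(a),np.cos(a),0]);cz=np.array([0,0,1.])
B=np.array([.5905,.1317,.160]); al=.733
H=B+.158*cx-.060*cz
def pose(th,back=0.):
    b=H+cx*(-.158*np.cos(th)+.06*np.sin(th))+cz*(.158*np.sin(th)+.06*np.cos(th))
    t=al-th; z=np.sin(t)*cx-np.cos(t)*cz; y=np.cross(z,cy)
    return b+z*(.0187-back), np.c_[cy,y,z]
def delta(T,R,T0,R0): return ((T-T0)*1000).round(1), Ro.from_matrix(R@R0.T).as_rotvec().round(4)
E
python3 - <<'E'
from plan import *
s=env.observe();print(s["t"],s["tool_pos"],s["q"].round(3),s["opening"])
print("pre",delta(*pose(0,.08),s["tool_pos"],s["ee_rot"]));print("grasp",delta(*pose(0),s["tool_pos"],s["ee_rot"]))
E
```

```text
10.15 [0.58710149 0.09339716 0.21550514] [-0.326  0.19   1.782  0.706  1.468 -2.049] 0.038309480390586424
pre (array([ 2. , -2.7, -9.9]), array([-0.0089, -0.0055, -0.0036]))
grasp (array([  3.8,  50.8, -69.4]), array([-0.0089, -0.0055, -0.0036]))
```

Emit:
apply_moves --grip '[0.45, 0.45, 0.45, 0.45, 0.45, 0.45, 0.45, 0.45, 0.45, 0.45, 0.45]' --translation '[[2, -3, -10], [0, 0, 0], [0, 8, -9], [0, 9, -10], [0.5, 9, -10], [0.5, 9, -10], [0.5, 9, -10], [0.5, 6, -7], [0, 3.5, -3.5], [0, 0, 0], [0, 0, 0]]' --rot '[[-0.009, -0.0055, -0.0036], [0, 0, 0], [0, 0, 0], [0, 0, 0], [0, 0, 0], [0, 0, 0], [0, 0, 0], [0, 0, 0], [0, 0, 0], [0, 0, 0], [0, 0, 0]]'

```text
t: 11.07
tool_pos: [0.5927, 0.1425, 0.1473]
ee_rot: [[-0.999, 0.025, 0.027], [0.037, 0.743, 0.668], [-0.003, 0.668, -0.744]]
ft_force: [1.3, -0.9, -0.1]
opening: 0.0387
gripper_force: 0.0
```

Run:
```python
from plan import *
from workcell import optics
import cv2
s=env.observe();print(s["t"],s["tool_pos"],s["q"].round(3),s["ft_force"])
print("grasp",delta(*pose(0),s["tool_pos"],s["ee_rot"]))
c=optics.read_camera("scene");cv2.imwrite("pics/s4.png",cv2.resize(c["image"][130:350,190:450,::-1],None,fx=3,fy=2.7))
```

```text
11.0667 [0.59270739 0.14248832 0.1472609 ] [-0.24   0.278  1.814  0.745  1.312 -2.073] [ 1.27258173 -0.90558749 -0.07864461]
grasp (array([-1.8,  1.7, -1.2]), array([0.0011, 0.0033, 0.0018]))
```

View pics/s4.png

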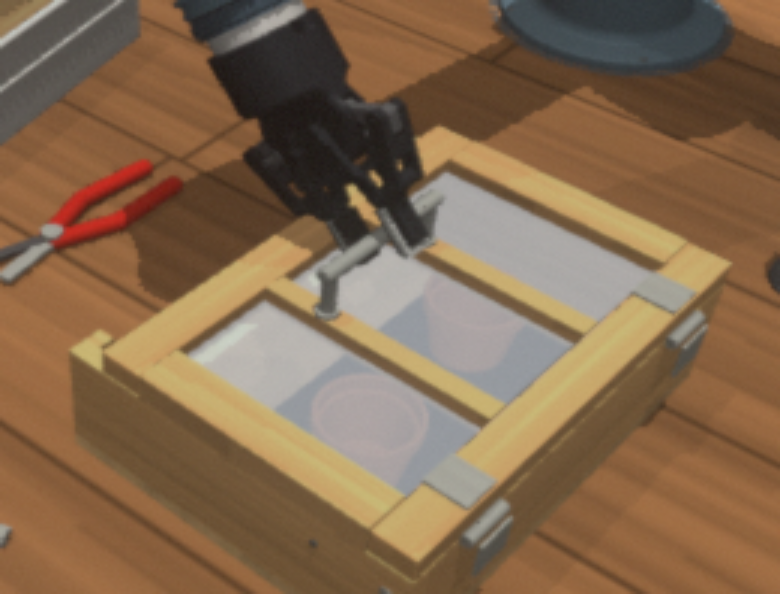

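The bar lies between the two fingers at about (385,245) in the crop, and the lid is shut. I close the grip.

Emit:
apply_moves --grip '[0.45, 0.2, 0, 0, 0, 0, 0]' --translation '[[-1.5, 1.5, -1], [0, 0, 0], [0, 0, 0], [0, 0, 0], [0, 0, 0], [0, 0, 0], [0, 0, 0]]' --rot '[[0, 0, 0], [0, 0, 0], [0, 0, 0], [0, 0, 0], [0, 0, 0], [0, 0, 0], [0, 0, 0]]'

```text
t: 11.7
tool_pos: [0.5913, 0.1434, 0.1467]
ee_rot: [[-0.999, 0.025, 0.028], [0.037, 0.744, 0.668], [-0.004, 0.668, -0.744]]
ft_force: [-2.3, -4.0, 2.8]
opening: 0.0102
gripper_force: 58.6
```

```bash
cat >> plan.py <<'E'
def show(ths):
    s=env.observe();print(s["t"],s["tool_pos"].round(4),"q",s["q"].round(3),"F",s["ft_force"].round(1),s["opening"].round(4),s["gripper_force"])
    for th in ths[:1]: print("resid",delta(*pose(th),s["tool_pos"],s["ee_rot"]))
    for u,v in zip(ths[:-1],ths[1:]): print(round(v,3),*[list(map(float,w)) for w in delta(*pose(v),*pose(u))])
E
python3 -c "
from plan import *
show(list(np.r_[0,.02,np.arange(.06,1.48,.04)]))"
```

```text
Traceback (most recent call last):
  File "plan.py", line 13, in show
    s=env.observe();print(s["t"],s["tool_pos"].round(4),"q",s["q"].round(3),"F",s["ft_force"].round(1),s["opening"].round(4),s["gripper_force"])
                                                                                                       ^^^^^^^^^^^^^^^^^^
AttributeError: 'float' object has no attribute 'round'
```

```bash
sed -i 's/s\["opening"\].round(4)/round(s["opening"],4)/' plan.py
python3 -c "
from plan import *
show(list(np.r_[0,.02,np.arange(.06,1.48,.04)]))"
```

```text
11.7 [0.5913 0.1434 0.1467] q [-0.239  0.276  1.818  0.745  1.309 -2.073] F [-2.3 -4.   2.8] 0.0102 58.59863877296448
resid (array([-0.4,  0.8, -0.6]), array([0.0014, 0.0037, 0.0022]))
0.02 [0.0, 1.0, 2.9] [-0.02, 0.0007, 0.0]
0.06 [0.1, 2.1, 5.7] [-0.04, 0.0014, 0.0]
0.1 [0.1, 2.3, 5.7] [-0.04, 0.0014, -0.0]
0.14 [0.1, 2.5, 5.6] [-0.04, 0.0014, -0.0]
0.18 [0.1, 2.7, 5.5] [-0.04, 0.0014, -0.0]
0.22 [0.1, 3.0, 5.3] [-0.04, 0.0014, 0.0]
0.26 [0.1, 3.2, 5.2] [-0.04, 0.0014, 0.0]
0.3 [0.1, 3.4, 5.1] [-0.04, 0.0014, 0.0]
0.34 [0.1, 3.6, 4.9] [-0.04, 0.0014, -0.0]
0.38 [0.1, 3.8, 4.8] [-0.04, 0.0014, -0.0]
0.42 [0.1, 4.0, 4.6] [-0.04, 0.0014, -0.0]
0.46 [0.1, 4.1, 4.5] [-0.04, 0.0014, 0.0]
0.5 [0.2, 4.3, 4.3] [-0.04, 0.0014, -0.0]
0.54 [0.2, 4.5, 4.1] [-0.04, 0.0014, 0.0]
0.58 [0.2, 4.7, 4.0] [-0.04, 0.0014, -0.0]
0.62 [0.2, 4.8, 3.8] [-0.04, 0.0014, 0.0]
0.66 [0.2, 5.0, 3.6] [-0.04, 0.0014, 0.0]
0.7 [0.2, 5.1, 3.4] [-0.04, 0.0014, -0.0]
0.74 [0.2, 5.2, 3.2] [-0.04, 0.0014, 0.0]
0.78 [0.2, 5.3, 2.9] [-0.04, 0.0014, -0.0]
0.82 [0.2, 5.5, 2.7] [-0.04, 0.0014, 0.0]
0.86 [0.2, 5.6, 2.5] [-0.04, 0.0014, 0.0]
0.9 [0.2, 5.7, 2.3] [-0.04, 0.0014, 0.0]
0.94 [0.2, 5.7, 2.1] [-0.04, 0.0014, -0.0]
0.98 [0.2, 5.8, 1.8] [-0.04, 0.0014, 0.0]
1.02 [0.2, 5.9, 1.6] [-0.04, 0.0014, -0.0]
1.06 [0.2, 5.9, 1.4] [-0.04, 0.0014, 0.0]
1.1 [0.2, 6.0, 1.1] [-0.04, 0.0014, -0.0]
1.14 [0.2, 6.0, 0.9] [-0.04, 0.0014, 0.0]
1.18 [0.2, 6.1, 0.6] [-0.04, 0.0014, 0.0]
1.22 [0.2, 6.1, 0.4] [-0.04, 0.0014, 0.0]
1.26 [0.2, 6.1, 0.1] [-0.04, 0.0014, -0.0]
1.3 [0.2, 6.1, -0.1] [-0.04, 0.0014, 0.0]
1.34 [0.2, 6.1, -0.3] [-0.04, 0.0014, 0.0]
1.38 [0.2, 6.1, -0.6] [-0.04, 0.0014, -0.0]
1.42 [0.2, 6.0, -0.8] [-0.04, 0.0014, 0.0]
1.46 [0.2, 6.0, -1.1] [-0.04, 0.0014, 0.0]
```

Emit:
apply_moves --grip '[0, 0, 0, 0, 0, 0, 0, 0, 0, 0, 0, 0]' --translation '[[0, 1, 2.9], [0.1, 2.1, 5.7], [0.1, 2.3, 5.7], [0.1, 2.5, 5.6], [0.1, 2.7, 5.5], [0.1, 3, 5.3], [0.1, 3.2, 5.2], [0.1, 3.4, 5.1], [0.1, 3.6, 4.9], [0.1, 3.8, 4.8], [0.1, 4, 4.6], [0, 0, 0]]' --rot '[[-0.02, 0.0007, 0], [-0.04, 0.0014, 0], [-0.04, 0.0014, 0], [-0.04, 0.0014, 0], [-0.04, 0.0014, 0], [-0.04, 0.0014, 0], [-0.04, 0.0014, 0], [-0.04, 0.0014, 0], [-0.04, 0.0014, 0], [-0.04, 0.0014, 0], [-0.04, 0.0014, 0], [0, 0, 0]]'

```text
t: 12.7
tool_pos: [0.5925, 0.1759, 0.203]
ee_rot: [[-0.999, 0.03, 0.016], [0.033, 0.952, 0.303], [-0.006, 0.303, -0.953]]
ft_force: [-1.1, -7.6, 2.5]
opening: 0.0102
gripper_force: 60.1
```

```bash
python3 -c "
from plan import *
show([.42])"
```

```text
12.7 [0.5925 0.1759 0.203 ] q [-0.023  0.161  1.732  0.325  1.256 -1.664] F [-1.1 -7.6  2.5] 0.0102 60.078502893447876
resid (array([-0.4, -0.3, -1.6]), array([ 0.005 ,  0.0063, -0.0014]))
```

Emit:
apply_moves --grip '[0, 0, 0, 0, 0, 0, 0, 0, 0, 0, 0, 0]' --translation '[[0.1, 4.1, 4.5], [0.2, 4.3, 4.3], [0.2, 4.5, 4.1], [0.2, 4.7, 4], [0.2, 4.8, 3.8], [0.2, 5, 3.6], [0.2, 5.1, 3.4], [0.2, 5.2, 3.2], [0.2, 5.3, 2.9], [0.2, 5.5, 2.7], [0.2, 5.6, 2.5], [0, 0, 0]]' --rot '[[-0.04, 0.0014, 0], [-0.04, 0.0014, 0], [-0.04, 0.0014, 0], [-0.04, 0.0014, 0], [-0.04, 0.0014, 0], [-0.04, 0.0014, 0], [-0.04, 0.0014, 0], [-0.04, 0.0014, 0], [-0.04, 0.0014, 0], [-0.04, 0.0014, 0], [-0.04, 0.0014, 0], [0, 0, 0]]'

```text
t: 13.7
tool_pos: [0.5944, 0.2305, 0.2415]
ee_rot: [[-0.999, 0.032, 0.001], [0.032, 0.991, -0.13], [-0.005, -0.129, -0.992]]
ft_force: [-0.6, -4.2, 4.2]
opening: 0.0098
gripper_force: 60.2
```

```bash
python3 -c "
from plan import *
show([.86])"
```

```text
13.7 [0.5944 0.2305 0.2415] q [ 0.243  0.239  1.551 -0.128  1.385 -1.27 ] F [-0.6 -4.2  4.2] 0.0098 60.22855460643768
resid (array([-0.5, -0.9, -1.2]), array([ 0.0029,  0.0048, -0.003 ]))
```

Emit:
apply_moves --grip '[0, 0, 0, 0, 0, 0, 0, 0, 0, 0, 0]' --translation '[[0.2, 5.7, 2.3], [0.2, 5.7, 2.1], [0.2, 5.8, 1.8], [0.2, 5.9, 1.6], [0.2, 5.9, 1.4], [0.2, 6, 1.1], [0.2, 6, 0.9], [0.2, 6.1, 0.6], [0.2, 6.1, 0.4], [0.2, 6.1, 0.1], [0, 0, 0]]' --rot '[[-0.04, 0.0014, 0], [-0.04, 0.0014, 0], [-0.04, 0.0014, 0], [-0.04, 0.0014, 0], [-0.04, 0.0014, 0], [-0.04, 0.0014, 0], [-0.04, 0.0014, 0], [-0.04, 0.0014, 0], [-0.04, 0.0014, 0], [-0.04, 0.0014, 0], [0, 0, 0]]'

```text
t: 14.62
tool_pos: [0.5965, 0.2901, 0.2532]
ee_rot: [[-1.0, 0.028, -0.012], [0.03, 0.863, -0.504], [-0.004, -0.505, -0.863]]
ft_force: [-0.1, -1.7, 4.1]
opening: 0.0095
gripper_force: 60.9
```

```bash
python3 -c "
from plan import *
show([1.26])"
```

```text
14.6167 [0.5965 0.2901 0.2532] q [ 0.455  0.44   1.335 -0.465  1.623 -1.048] F [-0.1 -1.7  4.1] 0.0095 60.94406604766846
resid (array([-0.5, -1.1, -0.6]), array([ 0.0019,  0.0036, -0.0046]))
```

Emit:
apply_moves --grip '[0, 0, 0, 0, 0, 0, 0, 0, 0]' --translation '[[0.2, 6.1, -0.1], [0.2, 6.1, -0.3], [0.2, 6.1, -0.6], [0.2, 5, -0.7], [0.1, 4, -0.7], [0.1, 3, -0.5], [0, 0, 0], [0, 0, 0], [0, 0, 0]]' --rot '[[-0.04, 0.0014, 0], [-0.04, 0.0014, 0], [-0.04, 0.0014, 0], [-0.033, 0.0011, 0], [-0.027, 0.0009, 0], [-0.02, 0.0007, 0], [0, 0, 0], [0, 0, 0], [0, 0, 0]]'

```text
t: 15.37
tool_pos: [0.5975, 0.3194, 0.2504]
ee_rot: [[-1.0, 0.026, -0.018], [0.031, 0.746, -0.665], [-0.003, -0.665, -0.746]]
ft_force: [1.0, 2.5, 4.9]
opening: 0.0101
gripper_force: 62.3
```

Run:
```python
from plan import *
from h import *
from workcell import optics
show([1.46])
s=env.observe(); g=s["tool_pos"]-s["ee_rot"][:,2]*.0187-H; u,w=g@cx,g[2]
print("theta from bar",np.arctan2(w,-u)-np.arctan2(60,158), np.hypot(u,w), np.hypot(.158,.06))
for n in("scene","top"):
    c=optics.read_camera(n);cv2.imwrite(f"pics/{n}5.png",c["image"][:,:,::-1])
    P=cloud(c);d=P-H;u=d@cx;v=d@cy;z=d[...,2];im=c["image"].astype(int)
    m=(abs(v)<.168)&(abs(v)>.08)&(u>-.08)&(u<.06)&(z>.06)&(z<.245)
    if m.sum()>30: print(n,m.sum(),"face tilt fit u=k z+c",np.polyfit(z[m],u[m],1),np.percentile(z[m],[1,99]))
    C=np.array([.5234,-.32]);th=.177;ty=-np.array([np.cos(th),np.sin(th)]);tx=np.array([-np.sin(th),np.cos(th)])
    m=(abs(P[...,0]-.52)<.2)&(abs(P[...,1]+.33)<.1)&(P[...,2]>.11)&(P[...,2]<.22)&(im[...,0]-im[...,2]>40)
    e=P[m];print("board",np.percentile(e[:,2],99),np.percentile((e[:,:2]-C)@ty,[1,99]),np.percentile((e[:,:2]-C)@tx,[1,99]))
```

```text
15.3667 [0.5975 0.3194 0.2504] q [ 0.536  0.568  1.219 -0.61   1.758 -0.993] F [1.  2.5 4.9] 0.0101 62.31640577316284
resid (array([-0.4, -0.1, -0.7]), array([ 0.0011,  0.0032, -0.0035]))
theta from bar 1.45979518424266 0.16968102945982022 0.16900887550658397
scene 4287 face tilt fit u=k z+c [-0.1008159   0.01351685] [0.06427829 0.23538641]
board 0.18048072348518887 [-0.15109506  0.14497585] [-0.05568324 -0.01535509]
top 3385 face tilt fit u=k z+c [-0.07221069 -0.00211424] [0.06337491 0.23552903]
board 0.1795743955802857 [-0.14402291  0.14902531] [-0.05586218 -0.01587532]
```

View pics/scene5.png

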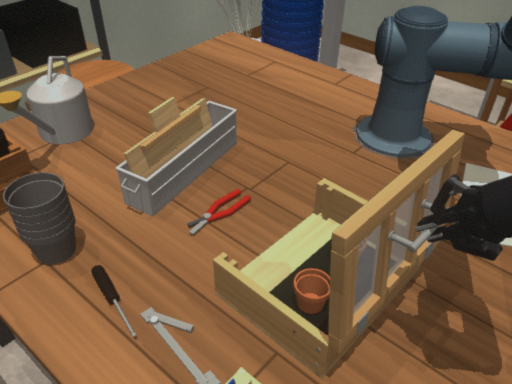

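The lid stands nearly upright with its handle in the fingers at (430,235), and the board is still in the trough at (175,135). The bar position gives a lid angle of about 1.46 rad and the lid face gives about 1.47 to 1.50, both inside the limits.

```bash
python3 -c "
from workcell import env
print(env.sign_off())"
```

```text
the job is handed in; nothing more can be done
None
```

I handed the job in at about 15.5 s of the 54 s allowed, with the front board standing let go in the trough and the lid held by its handle at about 1.46 rad, its balance point; the sign-off returned no verdict.

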